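# Open the stencil jig and square the tile against its pins

### The job

Press the thumb catch at the front left of the tile stencil jig so that its frame springs up. Then square up the crooked tile by turning it in place on the bed: push its near right corner round while its far left corner stays at the pin there, until the tile lies flush against both far pins and, with a last nudge from the right, against the side pin. Leave the frame standing open and the other things on the table where they are.

Things in the scene. Friction and masses are not known exactly. Their poses are not given: they have to be found in the camera images.
- nest (a point): Point on the jig's grey bed (21 mm above the table) under where the tile's middle belongs when flush with all pins. Axes are the jig's: x from the front (catch) to the far (hinge) side, y left, z up. The jig: a fixed plywood board, 130 mm to the front of this point, 126 mm beyond and 92 mm to each side; the level bed, 93 mm to the front, 67 beyond, 86 each side, is 3 mm higher than the board
- far_left_pin (a point): centre of the top of the left one of the two far pins; in the jig's axes 54 mm beyond the nest point and 38 mm left. All three pins are upright, brass, 8 mm in diameter and stand 10 mm above the bed. The tile's far left corner starts within about 5 mm of touching this pin. As the tile turns about it, the near right corner travels an arc, ahead and to the right: push along that arc, for a push straight ahead binds
- far_right_pin (a point): centre of the top of the right one of the two far pins, 54 mm beyond the nest point and 44 mm right. A push on the tile's near edge that acts farther right than this pin turns the tile past square
- side_pin (a point): centre of the top of the pin at the left side, 54 mm left of the nest point and 30 mm beyond it. A nudge from the right should act between the tile's middle and the line of this pin: one nearer the front turns the tile off the far right pin, one farther on turns it off the far left pin
- tile_mid (a point): centre of the loose terracotta tile in the jig, 100 x 100 x 16 mm, about 0.3 kg, too wide to grip; the point is 8 mm above the bed. x points to its far edge, y to its left edge, 50 mm each. It starts flat under the shut frame, turned 0.16 to 0.38 rad clockwise (seen from above) from the jig's axes. Squared, its axes match the jig's, over the nest point
- tile_corner (a point): the tile's far left corner (50 mm along +x and 50 mm along +y from its middle), half-way up; with the tile squared it is 13 mm from the centre of the far left pin
- catch_pad (a point): middle of the top of the thumb pad (22 mm front to back, 30 mm wide) of the steel rocker catch, 148 mm to the front of the nest point and 50 mm left, 41 mm above the table, overhanging the board's front edge. Press it straight down: 2 N to start, 5 N fully down (10 mm); the frame comes free after about 6 mm. The catch's hook stands 30 mm beyond the pad's middle, 62 mm high
- catch (a joint): rotation of the catch, 0 at rest, 0.35 rad fully pressed; the frame is free above about 0.22
- frame (a joint): opening angle of the stencil frame: 0 shut under the catch's hook, 1.75 rad open on its back stops. Once released a spring lifts it in about 1.5 s and holds it. A wooden frame 194 x 160 mm round a pierced aluminium sheet, 19 to 33 mm above the bed when shut; hinge along the jig's y, 100 mm beyond the nest point, 42 mm above the table; open, it is 0.24 m high
- frame_front (a point): middle of the top of the frame's front rail when shut (185 mm from the hinge)
- tile_stack: a pile of three spare terracotta tiles like the one in the jig, 100 x 100 x 48 mm, on the table to the left; a bystander. Origin: centre of its underside
- slip_bowl: grey stoneware bowl, 124 mm across, 50 mm high; a bystander. Origin: centre of its underside
- white_pot: small white plastic pot, 68 mm across, 40 mm high, standing just left of the jig; a bystander. Origin: centre of its underside
- rib_wood: flat wooden kidney-shaped rib, 83 x 56 x 10 mm, lying just right of the jig; a bystander. Origin: centre of its underside
- clay_stamp: dark wooden stamp caked with clay, 64 x 36 x 16 mm, at the front right; a bystander. Origin: centre of its underside
- wood_tool: small flat boxwood modelling tool, 47 x 76 x 8 mm, at the front; a bystander. Origin: centre of its underside

How it is judged:
By the outcome, as a careful person would: the job done as asked, in the order asked, and still so for the second after the job is handed in, with the robot touching nothing.
It also fails if it takes over 64 s, if anything falls off the work surface, if the arm or the gripper's body presses on something with over 40 N, if the wrist force passes 120 N, or if a joint passes its speed limit or range.

### The arm

A 6-joint arm with a two-finger parallel gripper is mounted at the origin on a cart in front of the work surface, level with it; the furniture and walls round the work are solid. World frame = base frame: x ahead of the robot, y to its left, z up, the work surface at z = 0. Lengths are in m, angles in rad, forces in N, time in s.
With the tool pointing down it reaches from about 0.275 to 0.875 m from the base axis. Payload 12.5 kg.
Tool frame: the origin (TCP) lies on the mounting face of the last link; the fingertips stand ahead of it and the grasp point (between the pads) lies 155 mm ahead of it (manip.tcp_to_tips is the z of the fingertips in the tool frame, in m); z points along the fingers, y is the line along which they close (so a half turn about z gives the same grasp; the last joint's range is limited). The gripper opens to 85 mm and grips with 20 to 120 N. Pads are 22 mm wide; open, the fingers measure 114 mm over their backs; the gripper's body (76 mm by 85 mm) begins 54 mm behind the grasp point. The pads swing forward as they close: fully open they stand 13 mm farther back than shut.
Start: joints at [-1.279, 0.351, 1.652, -0, 1.139, -0.085], TCP at [0.202, -0.511, 0.405] pointing down, gripper open.
Joint ranges: [-2.75, 2.75], [-0.79, 2.1], [0.01, 2.65], [-1.57, 4.71], [0.07, 3.14], [-2.87, 2.87]. Speed limits (rad/s): [2.22, 2.22, 2.79, 3.14, 3.14, 3.14].

### API

Orientations are given as a rotation vector (axis times angle).
In Python, from plant import status, viewer, manip, finder gives the robot as it stands.
- The arm moves only by the tool carry_out, never from a script. Its argument "steps" is a list of rows, each a list of 2 entries, a list of its own where there are three numbers: the shift along the tool's x, y, z in mm, then the turn, a rotation vector about the tool's x, y, z in degrees. In form: [[[dx, dy, dz], [rx, ry, rz]], ...]. A call has 1 to 8 rows; each row shifts and turns the commanded pose from where the row before left it, along the tool's axes as they then stand; what a row does not reach is not made up. A row lasts 1/10 s, in which the tool goes at most 50 mm and 8.59 degrees, less where a joint would pass 70% of its speed; a pose out of reach is approached as far as the arm can. A call with a gripper value outside its range is refused whole. "hand" is the opening, from -1 (shut) to 1 (fully open), set as the call begins (left out, the last holds). The fingers move at their own pace and stop on an object; the grip force is fixed at half the most. Time passes only in rows, so rows that do not move let the fingers close. It gives the time, the measured TCP pose, the force, the opening and the grip force at its end, in the units of the state.
- status.get_state(): the state, without advancing time (a new reading comes with each control period).
- viewer.get_image(name): name is "scene" or "top" or "wrist"; returns the picture (420x560x3 uint8, blue, green, red); there is no depth.
- viewer.camera_params(name): a dict with "mtx" (3x3 intrinsics, pixels), "D" ([k1, k2, p1, p2, k3] as OpenCV has them; the pictures are not rectified), "cam_to_world" (4x4, takes a point from camera to world coordinates). Camera axes: x right, y up, looking along -z (the intrinsics and any distortion apply to the point x, -y, -z); pixel columns grow to the right and rows downward; lengths in m; the calibration is good to about 2 mm. A picture is of the moment at which its call begins: read the wrist's pose just before it. camera_params takes no time and is no camera call; for the wrist camera it gives the pose at the moment of the call.
- manip.close_job(): hands the job in; it is judged then, once.
Trained networks look in the newest picture that a camera, given by its name, has taken for a name from the list of things; names that differ only in an ending like _2 or _b are one class to them, and where a whole thing is asked for, a point or a joint stands for the part that bears it (a point fixed in the world has none). Each returns a list of dicts, best first, with "conf" (0 to 1); they miss things now and then, are a little off and sometimes report something else, mostly with a low value. They report only what shows in the picture. A call takes as long as a camera call.
- finder.cut_out(camera, query): "region" (420x560 bool, what is visible of it).
- finder.tip_of(camera, query): "centre" ([x, y, z] in m, in world coordinates, good to about 4 mm: a listed point, or the origin of a listed thing).
The state is a dict: "time_s": time; "joint_positions": joint angles; "dq": joint speeds; "effort": joint torques, N m; "eef_pos": TCP position; "ee_rot": TCP orientation; "wrist_force": force on the tool from outside, world axes, zero at the start; "torque": the same for the moment, N m; "finger_gap": finger opening in m; "gripper_force": force on a finger pad.
Only numpy, scipy, OpenCV 4.12 (cv2) and the standard library are available. Lean on these libraries where they do the work, as an engineer would, in place of code of your own. Each camera call takes 0.05 s, during which the arm holds its last target. There are 200 camera calls.

## Working session

There is one attempt and no reset: what is moved stays moved. The work goes in short steps, Python scripts to look and compute and a tool call to move; the robot and the scene stay as the last step left them, time stands still between calls to the robot, and variables do not carry over. Pictures are saved under pics/ and viewed, at most 10 in all, crops included, and the job is handed in when it is done.

Besides the shell and the picture viewer there is one more tool, called after "Emit:" as a command line: name --argument value ..., lists and objects as JSON in quotes. carry_out: Moves the arm, as the interface text tells. Its arguments: {"type":"object","properties":{"steps":{"type":"array"},"hand":{"type":"number"}},"required":["steps"]}

```bash
mkdir -p pics; ls; cat > h.py <<'E'
import numpy as np, cv2
from plant import status, viewer, manip, finder
from scipy.spatial.transform import Rotation as R
def save(cam,n):
    im=viewer.get_image(cam); cv2.imwrite(f'pics/{n}.png',im); return im
def ray(cam,px,z):
    p=viewer.camera_params(cam); M=np.array(p['cam_to_world'])
    u=cv2.undistortPoints(np.array([[px]],float),np.array(p['mtx']),np.array(p['D']))[0,0]
    d=M[:3,:3]@np.array([u[0],-u[1],-1]); o=M[:3,3]
    return o+d*(z-o[2])/d[2]
def proj(cam,P):
    p=viewer.camera_params(cam); M=np.array(p['cam_to_world'])
    c=(np.atleast_2d(P)-M[:3,3])@M[:3,:3]; c=c*[1,-1,-1]
    return cv2.projectPoints(c,np.zeros(3),np.zeros(3),np.array(p['mtx']),np.array(p['D']))[0][:,0]
E
python3 - <<'E'
from h import *
np.set_printoptions(precision=4,suppress=True)
s=status.get_state(); print(s['time_s'],s['eef_pos'],s['ee_rot'],s['finger_gap'],manip.tcp_to_tips)
save('scene','s0')
save('top','t0')
for n in ['nest','far_left_pin','far_right_pin','side_pin','tile_mid','tile_corner','catch_pad','frame_front','tile_stack','slip_bowl','white_pot','rib_wood','clay_stamp','wood_tool']:
    print(n,[(np.round(r['centre'],4),round(r['conf'],2)) for r in finder.tip_of('top',n)[:2]])
E
```

```text
pics
0.0 [ 0.2024 -0.5113  0.4041] [-3.0848 -0.5882  0.0002] 0.08552909457720012 0.1734
nest [(array([ 0.576 , -0.2445,  0.0228]), 0.66)]
far_left_pin [(array([ 0.6048, -0.1848,  0.0337]), 0.74), (array([ 0.6272, -0.1977,  0.0301]), 0.59)]
far_right_pin [(array([ 0.6216, -0.2871,  0.0324]), 0.69), (array([ 0.4849,  0.2188, -0.0004]), 0.21)]
side_pin [(array([ 0.6044, -0.1853,  0.0304]), 0.93), (array([ 0.5422, -0.0787,  0.0009]), 0.28)]
tile_mid [(array([ 0.5602, -0.2383,  0.028 ]), 0.78)]
tile_corner [(array([ 0.6195, -0.2031,  0.0306]), 0.73)]
catch_pad [(array([ 0.4234, -0.182 ,  0.0403]), 0.7)]
frame_front [(array([ 0.4862, -0.2337,  0.0573]), 0.73), (array([ 0.5654, -0.397 ,  0.0024]), 0.63)]
tile_stack [(array([0.4843, 0.2184, 0.0007]), 0.96), (array([0.3877, 0.1206, 0.0011]), 0.58)]
slip_bowl [(array([ 0.563 , -0.2335,  0.0283]), 0.72), (array([0.3886, 0.1188, 0.0008]), 0.56)]
white_pot [(array([ 0.5432, -0.0775, -0.004 ]), 0.96), (array([ 0.6244, -0.1972,  0.0306]), 0.53)]
rib_wood [(array([ 0.563 , -0.393 ,  0.0013]), 0.66), (array([ 0.5438, -0.0742,  0.0002]), 0.44)]
clay_stamp [(array([ 0.3856, -0.3663,  0.0061]), 0.68)]
wood_tool [(array([0.372 , 0.0056, 0.0018]), 0.71)]
```

View pics/t0.png

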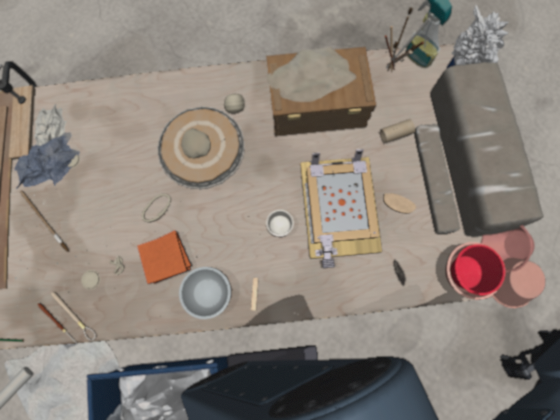

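View pics/s0.png

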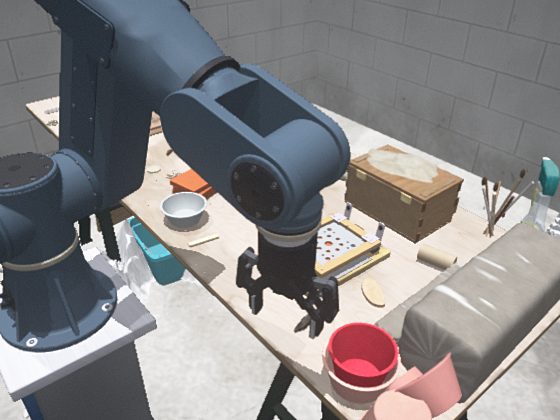

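The top view shows the jig (board corners at about (308,258), (381,253), (371,157), (302,162)) with the catch at (327,245) and the frame shut. There is a box behind it and the white pot to its left. Next I fit the jig pose.

```bash
cat >> h.py <<'E'
def fit(L,W):
    L=np.array(L);W=np.array(W); a=L.mean(0);b=W.mean(0)
    l=(L-a)@[1,1j]; w=(W-b)@[1,1j]; c=(w*l.conj()).sum(); th=np.angle(c)
    Rm=np.array([[np.cos(th),-np.sin(th)],[np.sin(th),np.cos(th)]])
    return b-Rm@a, th, Rm, np.linalg.norm((L-a)@Rm.T+b-W,axis=1)
E
python3 - <<'E'
from h import *
np.set_printoptions(precision=4,suppress=True)
px=[(308,258),(381,253),(371,157),(302,162)]
W=[ray('top',p,.018)[:2] for p in px]
L=[(-.13,.092),(-.13,-.092),(.126,-.092),(.126,.092)]
print(np.array(W)); print(fit(L,W))
L2=L+[(0,0),(.054,-.044),(-.148,.05),(-.085,0),(.030,.054)]
W2=W+[(.576,-.2445),(.6216,-.2871),(.4234,-.182),(.4862,-.2337),(.6044,-.1848)]
print(fit(L2,W2))
print(viewer.camera_params('wrist')['cam_to_world'],status.get_state()['eef_pos'])
E
```

```text
[[ 0.4455 -0.1384]
 [ 0.4375 -0.3224]
 [ 0.6929 -0.3374]
 [ 0.6987 -0.1537]]
(array([ 0.5706, -0.2381]), np.float64(-0.05195904095095498), array([[ 0.9987,  0.0519],
       [-0.0519,  0.9987]]), array([0.001 , 0.0017, 0.0015, 0.0027]))
(array([ 0.5711, -0.2391]), np.float64(-0.051655949348437195), array([[ 0.9987,  0.0516],
       [-0.0516,  0.9987]]), array([0.0022, 0.0021, 0.0007, 0.003 , 0.0073, 0.0017, 0.0025, 0.001 ,
       0.002 ]))
[[ 0.3696  0.8946  0.2513  0.2665]
 [-0.9292  0.3561  0.0991 -0.4858]
 [-0.0009 -0.2701  0.9628  0.3746]
 [ 0.      0.      0.      1.    ]] [ 0.2024 -0.5114  0.4047]
```

```bash
cat >> h.py <<'E'
def yaw_now(s):
    x=R.from_rotvec(s['ee_rot']).as_matrix()[:,0]; return np.arctan2(x[1],x[0])
def plan(target,yaw=None,vmax=45,s=None):
    """rows (mm, deg in tool axes) for straight moves through world TCP points"""
    s=s or status.get_state(); p=np.array(s['eef_pos']); Rt=R.from_rotvec(s['ee_rot']); out=[]
    goal=R.from_matrix(np.array([[np.cos(yaw),np.sin(yaw),0],[np.sin(yaw),-np.cos(yaw),0],[0,0,-1]]).T.T) if yaw is not None else Rt
    for t in np.atleast_2d(target):
        d=np.array(t)-p; n=max(1,int(np.ceil(np.linalg.norm(d)*1000/vmax)))
        for i in range(n):
            rv=(Rt.inv()*goal).as_rotvec(degrees=True); a=np.linalg.norm(rv); rv=rv*min(1,8.2/a) if a>.05 else rv*0
            sh=Rt.inv().apply(d/n)*1000
            out.append([np.round(sh,1).tolist(),np.round(rv,1).tolist()]); Rt=Rt*R.from_rotvec(rv,degrees=True)
        p=np.array(t)
    print('at',np.round(s['eef_pos'],4),'yaw',round(yaw_now(s),3),'t',s['time_s'])
    for r in out: print(r)
E
python3 - <<'E'
from h import *
plan([.425,-.1815,.255],-.052)
E
```

```text
at [ 0.2024 -0.5114  0.4047] yaw 0.377 t 0.8
[[32.8, -22.5, 15.0], [-0.0, 0.0, 8.2]]
[[29.3, -26.9, 15.0], [-0.0, 0.0, 8.2]]
[[25.2, -30.8, 15.0], [-0.0, 0.0, 8.2]]
[[20.5, -34.1, 15.0], [-0.0, 0.0, -0.0]]
[[20.5, -34.1, 15.0], [-0.0, 0.0, -0.0]]
[[20.5, -34.1, 15.0], [-0.0, 0.0, -0.0]]
[[20.5, -34.1, 15.0], [-0.0, 0.0, -0.0]]
[[20.5, -34.1, 15.0], [-0.0, 0.0, -0.0]]
[[20.5, -34.1, 15.0], [-0.0, 0.0, -0.0]]
[[20.5, -34.1, 15.0], [-0.0, 0.0, -0.0]]
```

Emit:
carry_out --steps '[[[33,-22.5,15],[0,0,8.2]],[[29,-27,15],[0,0,8.2]],[[25,-31,15],[0,0,8.2]],[[20.5,-34,15],[0,0,0]],[[20.5,-34,15],[0,0,0]],[[20.5,-34,15],[0,0,0]],[[20.5,-34,15],[0,0,0]],[[20.5,-34,15],[0,0,0]]]' --hand -1

```text
time_s: 1.6
eef_pos: [0.3808, -0.2465, 0.2843]
ee_rot: [3.14, -0.083, 0.001]
wrist_force: [0.3, -1.0, 0.8]
finger_gap: -0.0005
gripper_force: 0.0
```

Emit:
carry_out --steps '[[[20.5,-34,15],[0,0,0]],[[20.5,-34,15],[0,0,0]],[[0,0,0],[0,0,0]],[[0,0,0],[0,0,0]]]'

```text
time_s: 2.0
eef_pos: [0.4249, -0.1817, 0.2546]
ee_rot: [-3.14, 0.08, 0.001]
wrist_force: [0.6, -0.8, 0.9]
finger_gap: -0.0003
gripper_force: 0.0
```

```bash
python3 - <<'E'
from h import *
save('wrist','w1')
for n in ['catch_pad','frame_front','tile_mid','nest']:
    print(n,[(np.round(r['centre'],4),round(r['conf'],2)) for r in finder.tip_of('wrist',n)[:2]])
print(manip.tcp_to_tips)
plan([.425,-.1815,.255],-.052)
E
```

```text
catch_pad [(array([ 0.4268, -0.1843,  0.0394]), 0.75)]
frame_front [(array([ 0.4878, -0.2352,  0.0561]), 0.97)]
tile_mid []
nest []
0.1734
at [ 0.4243 -0.1829  0.2551] yaw -0.054 t 2.25
[[0.6, -1.5, 0.1], [0.0, -0.0, -0.1]]
```

View pics/w1.png

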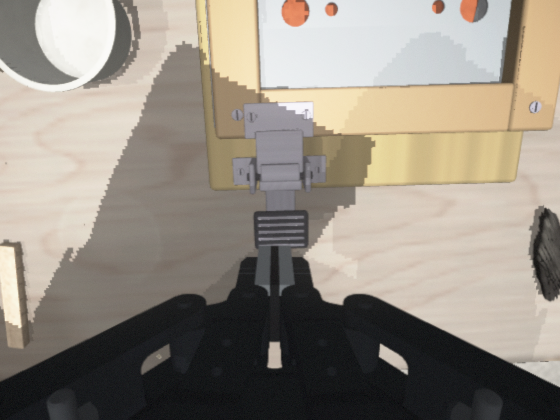

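```bash
python3 - <<'E'
from h import *
print(ray('wrist',(281,230),.041))
for q,l in [((208,188),(-.13,.092)),((517,182),(-.13,-.092))]: print(l,ray('wrist',q,.018))
print(proj('wrist',[.425,-.1815,.255-.1734]))
E
```

```text
[ 0.42577966 -0.18641196  0.041     ]
(-0.13, 0.092) [ 0.44617714 -0.14421308  0.018     ]
(-0.13, -0.092) [ 0.44029473 -0.32909708  0.018     ]
[[271.57340761 264.05084755]]
```

Emit:
carry_out --steps '[[[0.5,2.5,12],[0,0,0]],[[0,0,20],[0,0,0]],[[0,0,8],[0,0,0]],[[0,0,3],[0,0,0]],[[0,0,3],[0,0,0]],[[0,0,2],[0,0,0]],[[0,0,0],[0,0,0]]]'

```text
time_s: 2.95
eef_pos: [0.4247, -0.1847, 0.2068]
ee_rot: [-3.14, 0.082, 0.002]
wrist_force: [-6.1, 0.5, 5.7]
finger_gap: 0.0003
gripper_force: 3.1
```

Emit:
carry_out --steps '[[[0,0,1.5],[0,0,0]],[[0,0,0],[0,0,0]],[[0,0,0],[0,0,0]],[[0,0,0],[0,0,0]],[[0,0,0],[0,0,0]],[[0,0,0],[0,0,0]]]'

```text
time_s: 3.55
eef_pos: [0.4247, -0.1846, 0.2056]
ee_rot: [-3.14, 0.082, 0.001]
wrist_force: [-6.0, -0.1, 5.4]
finger_gap: 0.0002
gripper_force: 3.3
```

```bash
python3 - <<'E'
from h import *
save('scene','s1')
s=status.get_state(); print(s['eef_pos'],s['wrist_force'])
E
```

```text
[ 0.42472459 -0.18463512  0.20556712] [-5.92586975 -1.20236962  5.05003948]
```

View pics/s1.png

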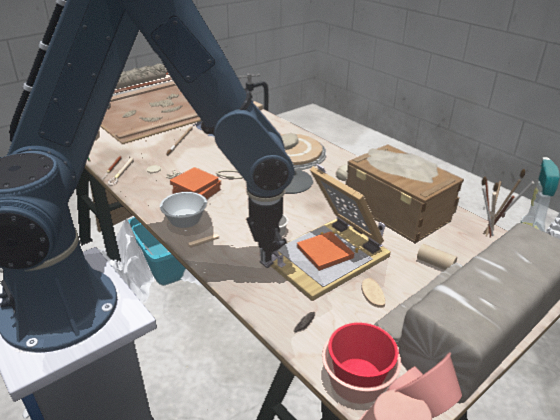

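Emit:
carry_out --steps '[[[0,0,-30],[0,0,0]],[[0,0,-40],[0,0,0]],[[27,14,-30],[0,0,0]],[[40,18,-25],[0,0,0]],[[38,18,-25],[0,0,0]],[[10,3,-5],[0,0,0]],[[0,0,0],[0,0,0]],[[0,0,0],[0,0,0]]]'

```text
time_s: 4.4
eef_pos: [0.5361, -0.243, 0.3594]
ee_rot: [-3.14, 0.082, 0.001]
wrist_force: [-1.0, 0.6, 0.6]
finger_gap: -0.0001
gripper_force: 0.0
```

```bash
python3 - <<'E'
from h import *
s=status.get_state(); print(s['time_s'],s['eef_pos'],s['wrist_force'])
im=save('wrist','w2'); 
for n in ['nest','far_left_pin','far_right_pin','side_pin','tile_mid','tile_corner']:
    print(n,[(np.round(r['centre'],4),round(r['conf'],2),proj('wrist',r['centre']).round()[0]) for r in finder.tip_of('wrist',n)[:2]])
m=finder.cut_out('wrist','tile_mid')
for r in m[:1]:
    a=r['region'].astype(np.uint8); c=max(cv2.findContours(a,0,2)[0],key=cv2.contourArea)
    ap=cv2.approxPolyDP(c,8,True)[:,0]; print(r['conf'],ap.tolist())
E
```

```text
4.4 [ 0.53611039 -0.24304734  0.35936833] [-0.95281664  0.55504967  0.57374741]
nest [(array([ 0.5401, -0.0755, -0.0042]), 0.63, array([101., 181.]))]
far_left_pin [(array([ 0.6214, -0.2012,  0.0295]), 0.84, array([218.,  83.]))]
far_right_pin [(array([ 0.6263, -0.2836,  0.032 ]), 0.66, array([321.,  71.]))]
side_pin [(array([ 0.6047, -0.187 ,  0.0306]), 0.56, array([202., 106.]))]
tile_mid [(array([ 0.5614, -0.2347,  0.0264]), 0.68, array([263., 156.]))]
tile_corner [(array([ 0.6217, -0.1997,  0.0272]), 0.73, array([216.,  84.]))]
0.88 [[215, 84], [203, 203], [316, 219], [338, 102]]
```

View pics/w2.png

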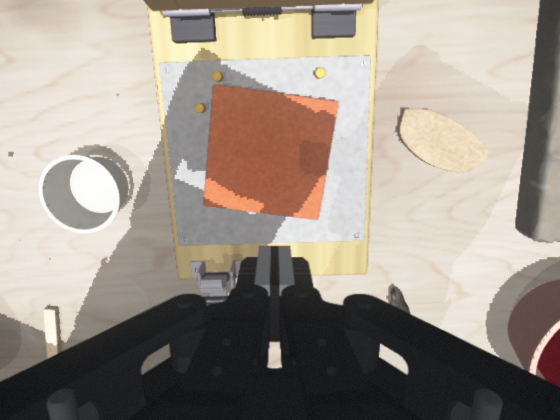

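The wrist view shows the frame open, the pins at (217,76), (320,73) and (200,107), and the tile turned clockwise with corners at about (212,85), (338,102), (316,219) and (203,204).

```bash
python3 - <<'E'
from h import *
np.set_printoptions(precision=4,suppress=True)
P=[((217,76),(.054,.038),.031),((320,73),(.054,-.044),.031),((200,107),(.030,.054),.031),((160,62),(.067,.086),.021),((371,56),(.067,-.086),.021)]
W=[ray('wrist',p,z)[:2] for p,_,z in P]; L=[l for _,l,_ in P]
o,th,Rm,e=fit(L,W); print('nest',o,th,e)
c=np.array([ray('wrist',p,.037)[:2] for p in [(212,85),(338,102),(318,219),(203,204)]])
j=(c-o)@Rm; print('tile top in jig mm',j*1000, 'mid',j.mean(0)*1000)
d=j[1]-j[0]; print(np.degrees(np.arctan2(d[0],-d[1])), [np.linalg.norm(c[i]-c[i-1]) for i in range(4)])
s=status.get_state(); t=np.array(s['eef_pos'])-[0,0,.1734]; print('tip proj',proj('wrist',t), yaw_now(s), 'tip jig mm',(t[:2]-o)@Rm*1000)
print('top catch corner jig', (ray('wrist',(212,283),.041)[:2]-o)@Rm)
im=cv2.imread('pics/w2.png'); cv2.imwrite('pics/w2c.png',cv2.resize(im[50:270,150:390],None,fx=2.7,fy=2.7,interpolation=cv2.INTER_CUBIC))
E
```

```text
nest [ 0.5729 -0.2388] -0.02546579183549227 [0.0003 0.0006 0.0006 0.0006 0.0002]
tile top in jig mm [[ 46.8808  41.6839]
 [ 31.5292 -57.1172]
 [-65.5584 -41.9977]
 [-49.6171  56.2821]] mid [-9.1914 -0.2872]
-8.831897282958007 [np.float64(0.09759584250598495), np.float64(0.09998659439397284), np.float64(0.09825785668588605), np.float64(0.0995643016119183)]
tip proj [[275.1809 265.0644]] -0.05257844944738116 tip jig mm [-36.2901  -5.4416]
top catch corner jig [-0.1225  0.0532]
```

View pics/w2c.png

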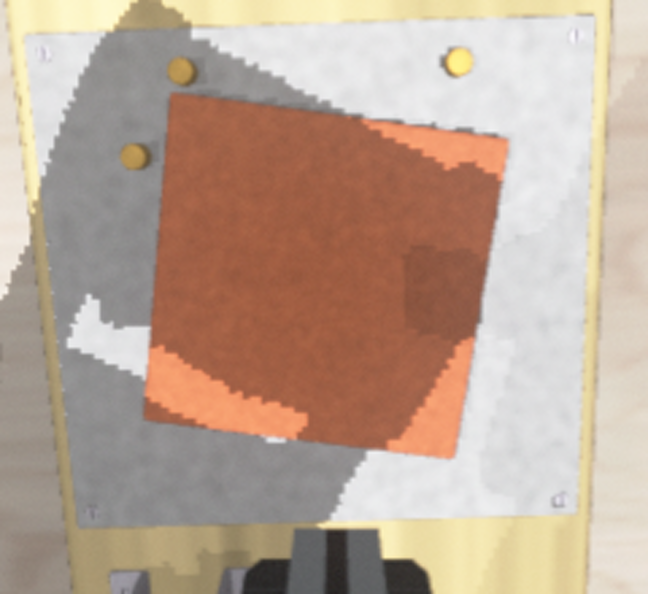

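The crop confirms the layout: the tile's far left corner is about 3 mm short of its pin, and the tile is turned about 9° clockwise. I'll place the shut fingertips in front of the near edge, right of the middle.

```bash
cat >> h.py <<'E'
O=np.array([.5729,-.2388]); TH=-.027
RJ=np.array([[np.cos(TH),-np.sin(TH)],[np.sin(TH),np.cos(TH)]])
def J(x,y,z): return [*(O+RJ@np.array([x,y])/1000),z/1000]
def tipj(s=None):
    s=s or status.get_state(); p=np.array(s['eef_pos']); return np.round(((p[:2]-O)@RJ)*1000,1),round(p[2]*1000,1),np.round(s['wrist_force'],1)
E
python3 - <<'E'
from h import *
plan([J(-84,-16,270),J(-84,-16,200)],TH)
E
```

```text
at [ 0.5365 -0.2433  0.3599] yaw -0.053 t 4.8
[[-15.8, 3.9, 30.0], [-0.0, 0.0, -1.5]]
[[-15.9, 3.5, 30.0], [0.0, -0.0, 0.0]]
[[-15.9, 3.5, 30.0], [0.0, -0.0, 0.0]]
[[-0.0, -0.0, 35.0], [0.0, -0.0, 0.0]]
[[-0.0, -0.0, 35.0], [0.0, -0.0, 0.0]]
```

Emit:
carry_out --steps '[[[-16,4,30],[0,0,-1.5]],[[-16,3.5,30],[0,0,0]],[[-16,3.5,30],[0,0,0]],[[0,0,30],[0,0,0]],[[0,0,25],[0,0,0]],[[0,0,15],[0,0,0]],[[0,0,0],[0,0,0]]]'

```text
time_s: 5.5
eef_pos: [0.488, -0.2525, 0.1985]
ee_rot: [-3.14, 0.041, 0.004]
wrist_force: [0.2, 0.6, -0.2]
finger_gap: -0.0003
gripper_force: 0.0
```

```bash
python3 - <<'E'
from h import *
print(tipj(), yaw_now(status.get_state()))
E
```

```text
(array([-84.5, -15.9]), np.float64(198.5), array([ 0.2,  0.6, -0.2])) -0.02639616088217014
```

Emit:
carry_out --steps '[[[6,0,0],[0,0,0]],[[4,0,0],[0,0,0]],[[2,1,0],[0,0,0]],[[2,2,0],[0,0,0]],[[1.5,2,0],[0,0,0]],[[1.5,2,0],[0,0,0]],[[0,0,0],[0,0,0]]]'

```text
time_s: 6.2
eef_pos: [0.5054, -0.2605, 0.2001]
ee_rot: [3.141, -0.042, 0.001]
wrist_force: [-0.1, -0.9, 0.8]
finger_gap: -0.0001
gripper_force: 0.4
```

```bash
python3 - <<'E'
from h import *
print(tipj())
for cam in ['wrist','top']:
    save(cam,'p1'+cam); m=finder.cut_out(cam,'tile_mid')
    for r in m[:1]:
        a=r['region'].astype(np.uint8); c=max(cv2.findContours(a,0,2)[0],key=cv2.contourArea)
        ap=cv2.approxPolyDP(c,5 if cam=='wrist' else 3,True)[:,0]; print(cam,r['conf'],ap.tolist()); print([np.round((ray(cam,p,.037)[:2]-O)@RJ*1000).tolist() for p in ap.astype(float)])
E
```

```text
(array([-66.9, -23.5]), np.float64(200.1), array([-0.1, -0.9,  0.8]))
wrist 0.75 [[67, 0], [90, 240], [335, 251], [361, 0]]
[[36.0, 47.0], [-51.0, 51.0], [-56.0, -47.0], [35.0, -52.0]]
top 0.58 [[342, 186], [323, 187], [325, 225], [331, 222]]
[[44.0, -6.0], [45.0, 43.0], [-54.0, 48.0], [-47.0, 32.0]]
```

View pics/p1wrist.png

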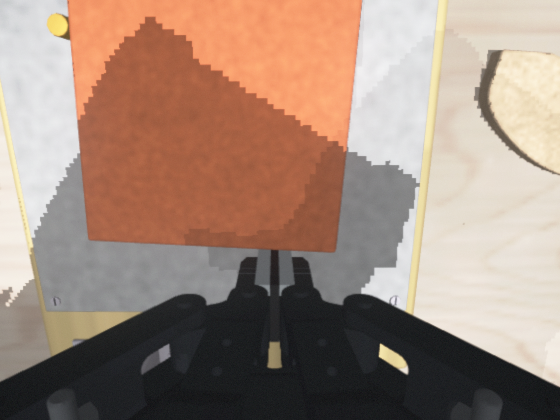

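The wrist view shows the tile's near edge from (89,240) to (335,251), now only about 3° off square, with the fingertips on that edge. I'll keep pushing.

Emit:
carry_out --steps '[[[1.5,1.5,0],[0,0,0]],[[1.5,1.5,0],[0,0,0]],[[1,1,0],[0,0,0]],[[1,1,0],[0,0,0]],[[0,0,0],[0,0,0]]]'

```text
time_s: 6.9
eef_pos: [0.5101, -0.2654, 0.1999]
ee_rot: [3.141, -0.042, 0.0]
wrist_force: [-1.6, -0.3, -0.5]
finger_gap: -0.0003
gripper_force: 0.8
```

```bash
cat >> h.py <<'E'
def near_edge():
    r=finder.cut_out('wrist','tile_mid')[0]; a=r['region'].astype(np.uint8); c=max(cv2.findContours(a,0,2)[0],key=cv2.contourArea)
    ap=cv2.approxPolyDP(c,5,True)[:,0]; print(r['conf'],ap.tolist()); print([np.round((ray('wrist',p,.037)[:2]-O)@RJ*1000,1).tolist() for p in ap.astype(float)])
E
python3 - <<'E'
from h import *
print(tipj()); save('wrist','p2'); near_edge()
E
```

```text
(array([-62.1, -28.3]), np.float64(199.9), array([-1.6, -0.3, -0.5]))
0.56 [[48, 0], [92, 253], [335, 248], [341, 0]]
[[40.5, 48.9], [-52.0, 46.0], [-49.4, -52.3], [40.2, -50.1]]
```

View pics/p2.png

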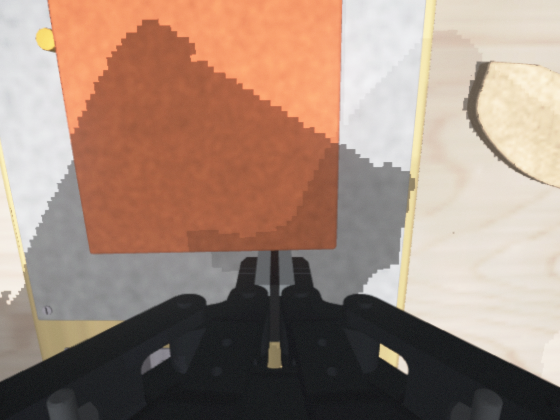

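The near edge now runs from (90,253) to (336,248), nearly parallel to the bed. The side pin at (46,40) still shows a small gap. I'll seat the tile until the force rises.

Emit:
carry_out --steps '[[[1,0.5,0],[0,0,0]],[[0.5,0,0],[0,0,0]],[[0.5,0,0],[0,0,0]],[[0,0,0],[0,0,0]]]'

```text
time_s: 7.4
eef_pos: [0.5111, -0.2657, 0.1998]
ee_rot: [-3.14, 0.041, 0.005]
wrist_force: [-10.2, 0.8, 6.7]
finger_gap: 0.0
gripper_force: 5.4
```

```bash
python3 - <<'E'
from h import *
print(tipj())
E
```

```text
(array([-61. , -28.6]), np.float64(199.8), array([-10.2,   0.8,   6.7]))
```

Seated at 10 N. I'll back off and go round to the right side.

Emit:
carry_out --steps '[[[-4,0,0],[0,0,0]],[[-16,0,0],[0,0,0]],[[0,0,-35],[0,0,0]],[[0,0,-45],[0,0,0]],[[0,0,-40],[0,0,0]],[[18,-10,-38],[0,0,0]],[[28,-15,0],[0,0,0]],[[0,0,0],[0,0,0]]]'

```text
time_s: 8.2
eef_pos: [0.5408, -0.2403, 0.3595]
ee_rot: [3.14, -0.039, 0.007]
wrist_force: [-0.2, -0.2, -0.6]
finger_gap: -0.0002
gripper_force: 0.0
```

```bash
python3 - <<'E'
from h import *
print(tipj()); save('wrist','p3'); near_edge()
im=cv2.imread('pics/p3.png'); cv2.imwrite('pics/p3c.png',cv2.resize(im[40:280,140:400],None,fx=2.5,fy=2.5,interpolation=cv2.INTER_CUBIC))
plan([J(15,-82,270),J(15,-82,200)],TH)
E
```

```text
(array([-32.1,  -2.3]), np.float64(359.5), array([-0.2, -0.2, -0.6]))
0.81 [[334, 87], [209, 92], [218, 211], [333, 208]]
[[46.7, -49.1], [42.6, 48.3], [-54.5, 45.0], [-51.5, -52.9]]
at [ 0.5388 -0.2412  0.3578] yaw -0.025 t 8.3
[[16.3, 26.3, 29.3], [0.0, -0.0, 0.1]]
[[16.3, 26.2, 29.3], [-0.0, 0.0, 0.0]]
[[16.3, 26.2, 29.3], [-0.0, 0.0, 0.0]]
[[0.0, 0.0, 35.0], [-0.0, 0.0, 0.0]]
[[0.0, 0.0, 35.0], [-0.0, 0.0, 0.0]]
```

View pics/p3c.png

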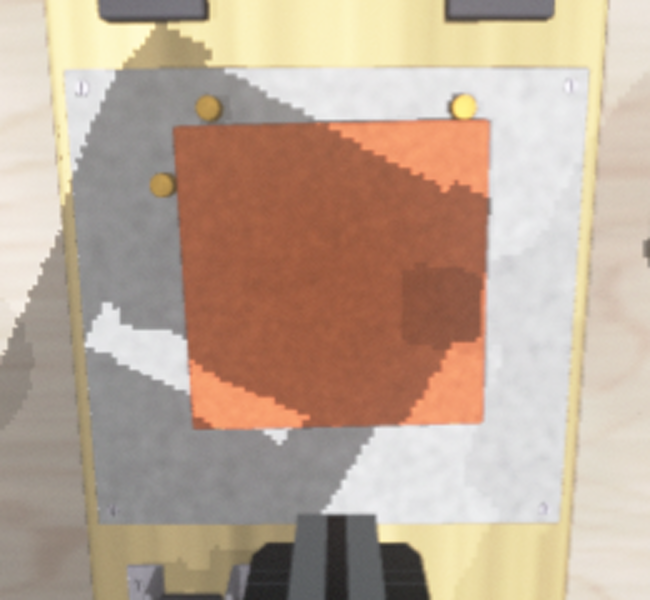

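The crop shows the tile about 1° past square: there is a gap of about 2 mm at the far left pin and almost none at the far right. I'll push the near edge just left of the middle to seat both far pins, then do the side nudge.

```bash
python3 - <<'E'
from h import *
plan([J(-80,10,265),J(-80,10,200),J(-66,10,200)],TH)
E
```

```text
at [ 0.5388 -0.2412  0.3578] yaw -0.025 t 8.3
[[-15.3, -4.5, 30.9], [0.0, -0.0, 0.1]]
[[-15.3, -4.4, 30.9], [-0.0, 0.0, 0.0]]
[[-15.3, -4.4, 30.9], [-0.0, 0.0, 0.0]]
[[0.0, 0.0, 32.5], [-0.0, 0.0, 0.0]]
[[0.0, 0.0, 32.5], [-0.0, 0.0, 0.0]]
[[14.0, -0.0, -0.0], [-0.0, 0.0, 0.0]]
```

Emit:
carry_out --steps '[[[-15.5,-4.5,31],[0,0,0]],[[-15.5,-4.5,31],[0,0,0]],[[-15,-4,31],[0,0,0]],[[0,0,35],[0,0,0]],[[0,0,20],[0,0,0]],[[0,0,10],[0,0,0]],[[7,0,0],[0,0,0]],[[5,0,0],[0,0,0]]]'

```text
time_s: 9.1
eef_pos: [0.5058, -0.228, 0.2008]
ee_rot: [3.141, -0.042, 0.002]
wrist_force: [0.1, -0.7, -0.0]
finger_gap: 0.0003
gripper_force: 0.0
```

Emit:
carry_out --steps '[[[2,0,0],[0,0,0]],[[1.5,0,0],[0,0,0]],[[1,0,0],[0,0,0]],[[1,0,0],[0,0,0]],[[0,0,0],[0,0,0]]]'

```text
time_s: 9.6
eef_pos: [0.5104, -0.2277, 0.2001]
ee_rot: [-3.141, 0.041, 0.0]
wrist_force: [-1.0, -0.3, 1.8]
finger_gap: 0.0003
gripper_force: 0.5
```

```bash
python3 - <<'E'
from h import *
print(tipj())
E
```

```text
(array([-62.7,   9.4]), np.float64(200.1), array([-1. , -0.3,  1.8]))
```

Contact is just beginning; I'll continue until firm.

Emit:
carry_out --steps '[[[0.7,0,0],[0,0,0]],[[0.7,0,0],[0,0,0]],[[0.7,0,0],[0,0,0]],[[0,0,0],[0,0,0]]]'

```text
time_s: 10.0
eef_pos: [0.5115, -0.2277, 0.1999]
ee_rot: [-3.14, 0.041, 0.007]
wrist_force: [-13.1, 0.7, 9.3]
finger_gap: 0.0001
gripper_force: 6.1
```

Emit:
carry_out --steps '[[[-4,0,0],[0,0,0]],[[-15,0,0],[0,0,0]],[[0,0,-35],[0,0,0]],[[0,0,-35],[0,0,0]],[[30,30,0],[0,0,0]],[[32,30,0],[0,0,0]],[[33,30,0],[0,0,0]],[[0,0,0],[0,0,0]]]'

```text
time_s: 10.8
eef_pos: [0.5884, -0.3227, 0.2699]
ee_rot: [3.139, -0.043, 0.005]
wrist_force: [-0.5, 0.6, -1.5]
finger_gap: -0.0001
gripper_force: 0.0
```

```bash
python3 - <<'E'
from h import *
print(tipj(),yaw_now(status.get_state())); plan([J(15,-82,270),J(15,-82,200)],TH)
E
```

```text
(array([ 17.8, -83.4]), np.float64(269.9), array([-0.5,  0.6, -1.5])) -0.027660965820316803
at [ 0.5884 -0.3227  0.2699] yaw -0.028 t 10.8
[[-2.8, -1.4, -0.1], [0.1, -0.2, -0.0]]
[[-0.0, 0.0, 35.0], [-0.0, -0.0, 0.0]]
[[-0.0, 0.0, 35.0], [-0.0, -0.0, 0.0]]
```

Now down, then nudge left; contact should come at about y = -58.

Emit:
carry_out --steps '[[[-2.5,0,30],[0,0,0]],[[0,0,28],[0,0,0]],[[0,0,12],[0,0,0]],[[0,-8,0],[0,0,0]],[[0,-8,0],[0,0,0]],[[0,-3,0],[0,0,0]],[[0,-2,0],[0,0,0]],[[0,0,0],[0,0,0]]]'

```text
time_s: 11.6
eef_pos: [0.5844, -0.2998, 0.2019]
ee_rot: [3.137, -0.04, 0.004]
wrist_force: [-2.8, -11.0, -0.8]
finger_gap: -0.0
gripper_force: 5.2
```

```bash
python3 - <<'E'
from h import *
print(tipj()); save('wrist','p4'); near_edge()
E
```

```text
(array([ 13.2, -60.7]), np.float64(201.9), array([ -2.8, -11. ,  -0.8]))
0.69 [[243, 183], [0, 192], [0, 242], [31, 362], [178, 294], [199, 294], [208, 304], [223, 301], [247, 255]]
[[52.4, -48.9], [48.7, 47.0], [27.6, 51.4], [-31.0, 49.5], [4.3, -20.3], [4.3, -29.2], [-0.5, -32.8], [1.0, -39.3], [22.2, -49.9]]
```

```bash
python3 - <<'E'
from h import *
print(tipj()); im=cv2.imread('pics/p4.png'); cv2.imwrite('pics/p4.v.png',im)
E
```

```text
(array([ 13.2, -60.8]), np.float64(201.9), array([ -2.6, -11.1,  -1.7]))
```

View pics/p4.png

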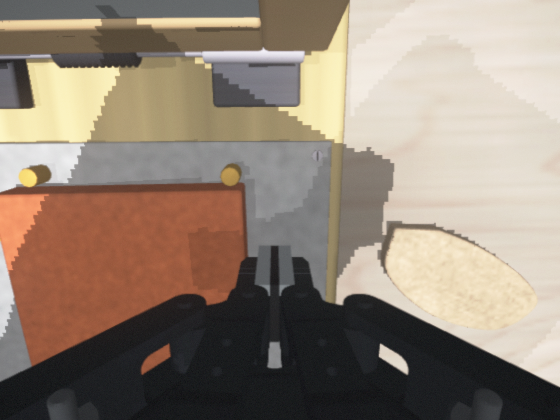

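In this view the tile's far edge runs from (0,192) to (245,184) and still looks slightly past square, with the far right pin at (231,175). I'll withdraw and check from above.

Emit:
carry_out --steps '[[[0,4,0],[0,0,0]],[[0,14,0],[0,0,0]],[[0,0,-40],[0,0,0]],[[0,-5,-45],[0,0,0]],[[-20,-35,-45],[0,0,0]],[[-25,-38,-28],[0,0,0]],[[0,0,0],[0,0,0]],[[0,0,0],[0,0,0]]]'

```text
time_s: 12.5
eef_pos: [0.5457, -0.2461, 0.3498]
ee_rot: [3.14, -0.04, 0.003]
wrist_force: [0.6, -0.1, -0.6]
finger_gap: 0.0003
gripper_force: 0.0
```

```bash
python3 - <<'E'
from h import *
print(tipj()); im=save('wrist','p5'); near_edge()
cv2.imwrite('pics/p5c.png',cv2.resize(im[40:280,140:400],None,fx=2.5,fy=2.5,interpolation=cv2.INTER_CUBIC))
for n in ['far_left_pin','far_right_pin','side_pin']: print(n,[(np.round(r['centre'],4),proj('wrist',r['centre']).round(1)[0]) for r in finder.tip_of('wrist',n)[:1]])
E
```

```text
(array([-27.,  -8.]), np.float64(349.8), array([ 0.6, -0.1, -0.6]))
0.96 [[327, 93], [196, 97], [207, 219], [325, 216]]
[[49.0, -47.9], [45.9, 51.1], [-51.3, 47.4], [-48.4, -50.3]]
far_left_pin [(array([ 0.621 , -0.202 ,  0.0347]), array([213.5,  95.2]))]
far_right_pin [(array([ 0.6248, -0.2864,  0.0297]), array([323.8,  87.1]))]
side_pin [(array([ 0.6037, -0.1888,  0.0302]), array([199.3, 118.4]))]
```

View pics/p5c.png

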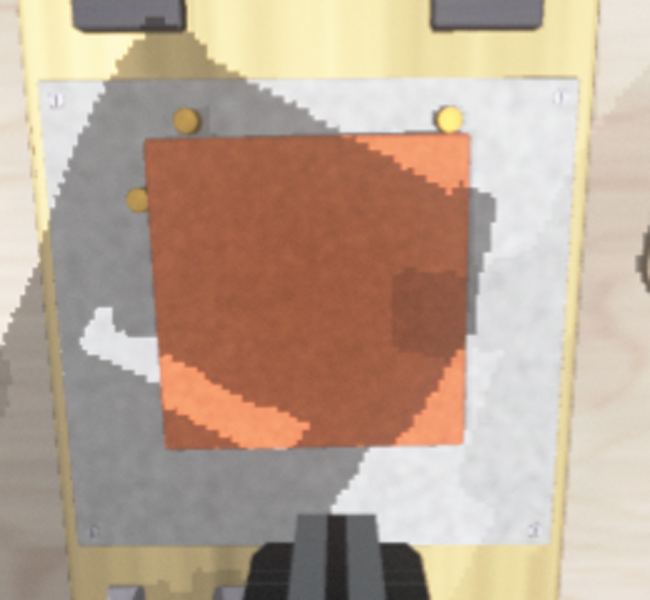

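The crop shows the tile touching the side pin at (137,200). Its edges still tilt by about 1° against the bed edges and pins at (187,120) and (450,119). I'll quantify this numerically.

```bash
cat >> h.py <<'E'
def lines(im,M):
    """tile pose in jig axes (mm, deg) from a wrist picture; M: crop pixels of pins and bed far/near corners"""
    hsv=cv2.cvtColor(im,cv2.COLOR_BGR2HSV); m=((hsv[...,0]<14)&(hsv[...,1]>130)&(hsv[...,2]>60)).astype(np.uint8)
    m[260:]=0; m=cv2.morphologyEx(m,cv2.MORPH_OPEN,np.ones((5,5))); c=max(cv2.findContours(m,0,cv2.CHAIN_APPROX_NONE)[0],key=cv2.contourArea)[:,0].astype(float)
    c=np.array([ray('wrist',p,.037)[:2] for p in c])
    o,th,Rm,e=fit([l for _,l,_ in M],[ray('wrist',p,z)[:2] for p,_,z in M]); print('jig',o.round(4),round(th,4),(e*1000).round(1))
    j=(c-o)@Rm*1000; b=cv2.minAreaRect(j.astype(np.float32)); mid=np.array(b[0]); print('rect',b)
    a=j-np.median(j,axis=0); out=[]
    for ax,sg in [(0,1),(0,-1),(1,1),(1,-1)]:
        q=j[(np.abs(j[:,1-ax]-mid[1-ax])<42)&(sg*(j[:,ax]-mid[ax])>40)]
        k,v=np.polyfit(q[:,1-ax],q[:,ax],1); print('xy'[ax],sg,'slope deg',round(np.degrees(np.arctan(k)),2),'at',round(v,1),len(q))
E
python3 - <<'E'
from h import *
P=[((187,120),(.054,.038),.031),((450,119),(.054,-.044),.031),((137,200),(.030,.054),.031),((40,81),(.067,.086),.021),((578,76),(.067,-.086),.021),((77,547),(-.093,.086),.021),((550,545),(-.093,-.086),.021)]
M=[((140+x/2.5,40+y/2.5),l,z) for (x,y),l,z in P]
lines(cv2.imread('pics/p5.png'),M)
E
```

```text
jig [ 0.5714 -0.2386] -0.0211 [0.9 0.5 0.1 1.6 1.5 0.2 0.8]
rect ((0.08821868896484375, 0.3142433166503906), (97.62378692626953, 97.51383972167969), 0.9360976815223694)
x 1 slope deg -1.16 at 48.4 111
x -1 slope deg -1.32 at -48.2 102
y 1 slope deg 0.88 at 48.4 106
y -1 slope deg -0.61 at -45.5 131
```

The tile is still about 1° past square, so I'll push the near edge near the far left pin's line (y ≈ +27).

Emit:
carry_out --steps '[[[-18,-12,28],[0,0,0]],[[-18,-12,28],[0,0,0]],[[-18,-11,28],[0,0,0]],[[0,0,35],[0,0,0]],[[0,0,21],[0,0,0]],[[0,0,10],[0,0,0]],[[8,0,0],[0,0,0]],[[6,0,0],[0,0,0]]]'

```text
time_s: 13.55
eef_pos: [0.5078, -0.2106, 0.1991]
ee_rot: [3.141, -0.042, 0.002]
wrist_force: [0.2, 0.7, 0.5]
finger_gap: -0.0003
gripper_force: 0.0
```

Emit:
carry_out --steps '[[[2,0,0],[0,0,0]],[[1,0,0],[0,0,0]],[[1,0,0],[0,0,0]],[[0,0,0],[0,0,0]]]'

```text
time_s: 13.95
eef_pos: [0.5106, -0.2102, 0.1987]
ee_rot: [3.141, -0.041, 0.0]
wrist_force: [-0.9, 0.1, 0.3]
finger_gap: 0.0004
gripper_force: 0.3
```

```bash
python3 - <<'E'
from h import *
print(tipj())
E
```

```text
(array([-63.1,  26.9]), np.float64(198.7), array([-0.9,  0.1,  0.3]))
```

Emit:
carry_out --steps '[[[0.7,0,0],[0,0,0]],[[0.7,0,0],[0,0,0]],[[0.7,0,0],[0,0,0]],[[0,0,0],[0,0,0]]]'

```text
time_s: 14.35
eef_pos: [0.5121, -0.2101, 0.1984]
ee_rot: [-3.14, 0.041, 0.004]
wrist_force: [-6.6, 1.9, 5.9]
finger_gap: -0.0001
gripper_force: 3.6
```

```bash
python3 - <<'E'
from h import *
print(tipj())
E
```

```text
(array([-61.6,  27.1]), np.float64(198.4), array([-6.6,  1.9,  5.9]))
```

Emit:
carry_out --steps '[[[0.6,0,0],[0,0,0]],[[0.6,0,0],[0,0,0]],[[0,0,0],[0,0,0]]]'

```text
time_s: 14.65
eef_pos: [0.5127, -0.21, 0.1983]
ee_rot: [-3.14, 0.041, 0.007]
wrist_force: [-12.7, 1.0, 10.2]
finger_gap: -0.0002
gripper_force: 6.0
```

Emit:
carry_out --steps '[[[-5,0,0],[0,0,0]],[[-14,0,0],[0,0,0]],[[0,0,-35],[0,0,0]],[[0,0,-45],[0,0,0]],[[18,10,-45],[0,0,0]],[[20,15,-25],[0,0,0]],[[14,10,0],[0,0,0]],[[0,0,0],[0,0,0]]]'

```text
time_s: 15.45
eef_pos: [0.5468, -0.247, 0.3491]
ee_rot: [3.14, -0.042, 0.004]
wrist_force: [-0.6, 0.2, -0.0]
finger_gap: 0.0001
gripper_force: 0.0
```

```bash
cat >> h.py <<'E'
def auto(name):
    """pin centres by their brass colour near the expected pixels, then the tile pose"""
    print(tipj()); im=save('wrist',name); hsv=cv2.cvtColor(im,cv2.COLOR_BGR2HSV)
    m=((hsv[...,0]>15)&(hsv[...,0]<32)&(hsv[...,1]>110)).astype(np.uint8); M=[]
    for l in [(.054,.038),(.054,-.044),(.030,.054)]:
        u,v=proj('wrist',J(l[0]*1000,l[1]*1000,31))[0]; w=np.zeros_like(m); cv2.circle(w,(int(u),int(v)),10,1,-1)
        n,lab,st,ce=cv2.connectedComponentsWithStats(m*w); k=1+np.argmax(st[1:,4]); print('pin',(round(u),round(v)),ce[k].round(1),st[k,4])
        M.append((ce[k],l,.030))
    lines(im,M)
E
python3 - <<'E'
from h import *
auto('p6')
E
```

```text
(array([-25.9,  -8.9]), np.float64(349.1), array([-0.6,  0.2, -0. ]))
pin (215, 86) [212.8  89.8] 78
pin (322, 86) [317.8  89.4] 75
pin (196, 118) [193.8 121.1] 64
jig [ 0.5707 -0.2367] -0.0233 [0.4 0.6 0.3]
rect ((0.6047210693359375, -0.23968124389648438), (98.73267364501953, 98.13555145263672), 0.21221938729286194)
x 1 slope deg -0.29 at 49.3 111
x -1 slope deg -0.72 at -47.8 101
y 1 slope deg 0.35 at 47.9 106
y -1 slope deg -1.06 at -46.6 129
```

Now it's square to within about 0.4°. One last gentle nudge from the right.

```bash
python3 - <<'E'
from h import *
plan([J(16,-80,270),J(16,-80,200)],TH)
E
```

```text
at [ 0.5459 -0.2463  0.348 ] yaw -0.027 t 15.5
[[14.3, 23.9, 26.0], [-0.0, -0.0, 0.0]]
[[14.3, 23.9, 26.0], [-0.0, -0.0, 0.0]]
[[14.3, 23.9, 26.0], [-0.0, -0.0, 0.0]]
[[-0.0, 0.0, 35.0], [-0.0, -0.0, 0.0]]
[[-0.0, 0.0, 35.0], [-0.0, -0.0, 0.0]]
```

Emit:
carry_out --steps '[[[14,24,26],[0,0,0]],[[14,24,26],[0,0,0]],[[14,24,26],[0,0,0]],[[0,0,35],[0,0,0]],[[0,0,24],[0,0,0]],[[0,0,10],[0,0,0]],[[0,-8,0],[0,0,0]],[[0,-5,0],[0,0,0]]]'

```text
time_s: 16.3
eef_pos: [0.5865, -0.3054, 0.2024]
ee_rot: [3.141, -0.041, 0.001]
wrist_force: [-0.2, -0.2, -0.2]
finger_gap: 0.0002
gripper_force: 0.0
```

Emit:
carry_out --steps '[[[0,-2,0],[0,0,0]],[[0,-1,0],[0,0,0]],[[0,-1,0],[0,0,0]],[[0,0,0],[0,0,0]]]'

```text
time_s: 16.7
eef_pos: [0.5866, -0.3022, 0.2019]
ee_rot: [3.141, -0.041, 0.001]
wrist_force: [-1.0, -0.3, -0.1]
finger_gap: -0.0002
gripper_force: 0.0
```

```bash
python3 - <<'E'
from h import *
print(tipj())
E
```

```text
(array([ 15.4, -63. ]), np.float64(201.9), array([-1. , -0.3, -0.1]))
```

Emit:
carry_out --steps '[[[0,-1,0],[0,0,0]],[[0,-1,0],[0,0,0]],[[0,-0.7,0],[0,0,0]],[[0,0,0],[0,0,0]]]'

```text
time_s: 17.1
eef_pos: [0.5865, -0.3003, 0.2016]
ee_rot: [3.14, -0.041, 0.001]
wrist_force: [-0.6, -6.7, 0.4]
finger_gap: -0.0002
gripper_force: 3.1
```

Emit:
carry_out --steps '[[[0,-0.6,0],[0,0,0]],[[0,0,0],[0,0,0]],[[0,3,0],[0,0,0]],[[0,15,0],[0,0,0]],[[0,0,-40],[0,0,0]],[[0,-5,-45],[0,0,0]],[[-20,-33,-40],[0,0,0]],[[-22,-33,-22],[0,0,0]]]'

```text
time_s: 17.9
eef_pos: [0.5478, -0.2488, 0.3472]
ee_rot: [3.14, -0.043, 0.005]
wrist_force: [0.8, 0.2, 0.3]
finger_gap: -0.0002
gripper_force: 0.0
```

Emit:
carry_out --steps '[[[0,0,0],[0,0,0]],[[0,0,0],[0,0,0]]]'

```text
time_s: 18.1
eef_pos: [0.5479, -0.2485, 0.3451]
ee_rot: [3.141, -0.041, 0.002]
wrist_force: [0.2, 0.3, -0.1]
finger_gap: 0.0002
gripper_force: 0.0
```

```bash
python3 - <<'E'
from h import *
auto('p7')
E
```

```text
(array([-24.7, -10.3]), np.float64(345.1), array([ 0.2,  0.3, -0.1]))
pin (211, 89) [210.6  90.5] 84
pin (319, 89) [317.1  90.2] 78
pin (192, 121) [190.9 122.4] 64
jig [ 0.5722 -0.2381] -0.0243 [0.5 0.4 0.1]
rect ((0.6517868041992188, 0.2543296813964844), (98.47696685791016, 98.04619598388672), 0.2658647894859314)
x 1 slope deg -0.46 at 49.2 113
x -1 slope deg -0.7 at -48.1 102
y 1 slope deg 0.38 at 48.5 107
y -1 slope deg -1.28 at -46.5 132
```

The pose is within about 0.5 mm and 0.4° of nominal. I'll take one closer numeric check of the far edge against the bed edge and pins.

Emit:
carry_out --steps '[[[8,-3,30],[0,0,0]],[[8,-3,35],[0,0,0]],[[6,0,30],[0,0,0]],[[0,0,0],[0,0,0]],[[0,0,0],[0,0,0]]]'

```text
time_s: 18.65
eef_pos: [0.5702, -0.2436, 0.249]
ee_rot: [-3.141, 0.042, 0.002]
wrist_force: [-0.0, 0.8, 0.7]
finger_gap: -0.0
gripper_force: 0.0
```

```bash
python3 - <<'E'
from h import *
print(tipj()); im=save('wrist','p8'); hsv=cv2.cvtColor(im,cv2.COLOR_BGR2HSV)
g=cv2.cvtColor(im,cv2.COLOR_BGR2GRAY)
tile=((hsv[...,0]<14)&(hsv[...,1]>130)&(hsv[...,2]>60)).astype(np.uint8)
tile=cv2.morphologyEx(tile,cv2.MORPH_OPEN,np.ones((5,5)))
brass=((hsv[...,0]>15)&(hsv[...,0]<32)&(hsv[...,1]>110)).astype(np.uint8)
c=max(cv2.findContours(tile,0,2)[0],key=cv2.contourArea); print('tile bbox',cv2.boundingRect(c))
for l in [(54,38),(54,-44),(30,54)]: print(l,proj('wrist',J(*l,31)).round())
# far edges in jig axes via rays
cols=range(cv2.boundingRect(c)[0]+10,sum(cv2.boundingRect(c)[::2])-10,4)
e=[(u,np.argmax(tile[:,u])) for u in cols]
j=np.array([(ray('wrist',p,.037)[:2]-O)@RJ*1000 for p in np.array(e,float)])
k=np.polyfit(j[:,1],j[:,0],1); r=j[:,0]-np.polyval(k,j[:,1]); ok=abs(r)<.8; k=np.polyfit(j[ok,1],j[ok,0],1)
print('tile far edge',k,ok.mean(),j[[0,-1]])
n,lab,st,ce=cv2.connectedComponentsWithStats(brass)
for i in range(1,n):
    if 80<st[i,4]<900: print(ce[i].round(1),st[i],((ray('wrist',ce[i],.031)[:2]-O)@RJ*1000).round(1))
# bed far edge: lowest non-grey (board yellow) pixel in each column above the tile
b=[]
for u in cols:
    v0=int(proj('wrist',J(67,0,21))[0,1]); s=hsv[max(0,v0-25):v0+25,u,1].astype(int); d=s[3:]-s[:-3]; i=np.argmin(d)
    b.append((u,max(0,v0-25)+i+1.5))
jb=np.array([(ray('wrist',p,.021)[:2]-O)@RJ*1000 for p in np.array(b)]); m=np.median(jb[:,0]); ok=abs(jb[:,0]-m)<3
k=np.polyfit(jb[ok,1],jb[ok,0],1); ok=abs(jb[:,0]-np.polyval(k,jb[:,1]))<.8; print('bed edge',np.polyfit(jb[ok,1],jb[ok,0],1),ok.mean())
E
```

```text
(array([-2.6, -4.8]), np.float64(249.0), array([-0. ,  0.8,  0.7]))
tile bbox (167, 136, 191, 169)
(54, 38) [[193. 127.]]
(54, -44) [[350. 128.]]
(30, 54) [[166. 173.]]
tile far edge [4.93903634e-03 4.98679728e+01] 0.9767441860465116 [[ 49.55513334  44.99715869]
 [ 44.64272253 -40.56949097]]
[192.  127.3] [184 120  17  16 203] [54.  38.5]
[348.3 126.8] [341 120  16  15 189] [ 54.4 -42.9]
[163.2 172.8] [158 165  11  15 130] [29.9 55.4]
bed edge [-4.78771066e-03  6.70949685e+01] 1.0
```

Two independent readings give angles of -0.4° and +0.5°, so the tile is square within noise, and its far edge lies at the pin fronts. I'll retreat and check the frame and the other things numerically.

Emit:
carry_out --steps '[[[-20,0,-30],[0,0,0]],[[-35,0,-30],[0,0,0]],[[-40,0,-25],[0,0,0]],[[-40,0,-20],[0,0,0]],[[-40,0,0],[0,0,0]],[[-40,0,0],[0,0,0]],[[0,0,0],[0,0,0]]]'

```text
time_s: 19.4
eef_pos: [0.3519, -0.2368, 0.356]
ee_rot: [3.14, -0.045, 0.001]
wrist_force: [0.3, -0.1, 1.0]
finger_gap: 0.0002
gripper_force: 0.0
```

```bash
python3 - <<'E'
from h import *
print(tipj())
for cam,ns in [('top',['white_pot','rib_wood','clay_stamp','wood_tool','tile_stack','slip_bowl','tile_mid']),('scene',['frame_front','tile_mid'])]:
    save(cam,'e'+cam)
    for n in ns: print(cam,n,[(np.round(r['centre'],4),round(r['conf'],2)) for r in finder.tip_of(cam,n)[:1]])
E
```

```text
(array([-220.9,   -4. ]), np.float64(356.0), array([ 0.3, -0.1,  1. ]))
top white_pot [(array([ 0.5429, -0.0758, -0.0029]), 0.92)]
top rib_wood [(array([ 0.5644, -0.395 ,  0.0011]), 0.68)]
top clay_stamp [(array([0.389 , 0.1199, 0.0037]), 0.36)]
top wood_tool [(array([ 0.3694,  0.007 , -0.0012]), 0.43)]
top tile_stack [(array([0.4862, 0.2183, 0.    ]), 0.92)]
top slip_bowl [(array([0.3865, 0.1201, 0.001 ]), 0.88)]
top tile_mid [(array([ 0.5719, -0.2372,  0.031 ]), 0.89)]
scene frame_front [(array([ 0.7158, -0.2448,  0.2263]), 0.86)]
scene tile_mid [(array([ 0.5708, -0.2433,  0.0256]), 0.75)]
```

The frame is open, the tile is over the nest and the other things haven't moved (the stamp is just hidden from the top camera by the arm). Handing in.

```bash
python3 -c "
from plant import manip; print(manip.close_job())"
```

```text
the job is handed in; nothing more can be done
None
```

The job is handed in: the catch was pressed, the frame is standing open, and the tile reads as flush with all three pins to within about 0.5 mm and 0.5°; the stamp was hidden from the top camera in the last check, the other bystanders were where they started, and I viewed 11 pictures, one over the limit of 10.

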